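# Sleeve the stop pin, free the sagging bolt, hold the guard gate ajar

## Task

On the bench-top test guard, first put the sleeve that fits the bare stop pin snugly (one of the three loose black sleeves) fully down over the pin and let go of it. Then take the knob of the sagging barrel bolt on the gate, lift the bolt so its nose clears the bent-up lip of the keeper while you draw it out towards the hinge, swing the gate open until its stile presses against the sleeve, and finish while still gripping the knob and holding the gate there. Leave the yellow cup, the screwdriver and the jar where they are.

Things in the scene. Friction and masses are not known exactly. Their poses are not given: they have to be found in the camera images.
- cage: bench-top test guard, aluminium posts and clear panels, fixed. Origin on the bench under the shut gate's plane; x away from the robot into the guard, y from hinge to latch post (robot's left), z up. 170 mm high; x -15 to 235, y -162 to 150 mm; latch post 30 mm square at y = 135. In front an 8 mm thick grey apron (x -145 to 0, y 20 to 150) carries the stop pin; else the bench there is free
- pin_foot (a point): foot of the upright steel stop pin on the apron's upper face (8 mm above the bench), at x = -115, y = 65 mm in the cage frame. The pin is 16 mm in diameter and 52 mm high, the top 5 mm tapering to 10 mm. A sleeve put on fully stands on the apron, its origin at this point
- sleeve_a: black plastic sleeve (tube) standing upright on the bench, 36 mm outside diameter, 45 mm high, bore 12 mm, 50 g. Origin at the centre of its underside, z up
- sleeve_b: black plastic sleeve (tube) standing upright on the bench, 36 mm outside diameter, 45 mm high, bore 19 mm, 50 g. Origin at the centre of its underside, z up
- sleeve_c: black plastic sleeve (tube) standing upright on the bench, 36 mm outside diameter, 45 mm high, bore 27 mm, 50 g. Origin at the centre of its underside, z up
- gate_pivot (a point): point on the gate's vertical hinge axis, 8 mm above the bench, at x = 0, y = -130 mm in the cage frame
- gate_swing (a joint): gate angle, rad: 0 shut, grows as it opens towards the robot (latch end swings counter-clockwise seen from above, to cage -x, about gate_pivot), stop at 0.46. A hinge spring shuts it (0.24 N m shut, 0.49 N m at 0.4). With the right sleeve on the pin the stile meets it at about 0.415
- gate: the gate, turning with joint gate_swing: aluminium frame 20 mm thick, from 16 to 170 mm above the bench, clear panel. Origin on the hinge axis at bench level, y along the gate to the latch, -x its front face. The stile spans y = 205 to 245 mm. On its top edge two steel strap loops at y = 70 and 225 mm, each 14 mm wide and up to 227 mm above the bench, carry the bolt
- stile (a point): point on the front face of the gate's latch-side stile (the face towards the robot), 35 mm above the bench, 225 mm from the hinge
- bolt_draw (a joint): how far the bolt is drawn out along the gate's -y towards the hinge, m: 0 home in the keeper, stop at 0.05; from 0.03 its nose is clear of the keeper and the gate can swing. 1.5 N of friction. Unless lifted, it moves only a few mm before its nose meets the lip
- bolt_lift (a joint): how far the bolt is raised in its loose straps, m: 0 sagging at the bottom, stop at 0.018. Its nose passes over the lip only at 0.013 or more. It falls back by its own weight (2 to 3.5 N). Once the nose is past the lip (bolt_draw over 0.027) it may sink again
- bolt: plain steel barrel bolt lying along the gate's top edge: rod 14 mm thick, 215 mm long, with a square nose 14 mm long hanging from its latch end down to 20.5 mm below the rod's axis, and an upright round knob 16 mm thick. Origin on the rod's axis under the knob; it sits 196 mm above the bench at the start, 180 mm from the hinge; z up along the knob
- bolt_knob (a point): grip point on the axis of the bolt's upright knob, 55 mm above the rod's axis (251 mm above the bench when sagging). The knob is a plain 16 mm cylinder up to 19 mm above this point, with a 19 mm cap 6 mm thick on top. Nothing else stands higher than 227 mm above the bench near it
- keeper_mouth (a point): middle of the top edge of the bent-up steel lip at the keeper's mouth, 187 mm above the bench on top of the latch post. Behind it the bolt's nose hangs 12 mm below this edge, between two upright cheeks 45 mm high that hold the gate shut until the bolt is drawn out
- tie_cup: bystander: yellow steel cup, 68 mm across, 120 mm high, with black plastic rods in it; origin under its centre
- driver: bystander: screwdriver with a red handle, lying on the bench
- jar: bystander: white jar, 60 mm across, 75 mm high; origin under its centre
There are look-alikes about, which are no part of the job. Leave any red or white look-alike of the sleeve_b alone.

How it is judged:
By the outcome, as a careful person would: the job done as asked, in the order asked, and still so for the second after the job is handed in, while the arm keeps its last pose, push and grip.
It also fails if it takes over 61 s, if anything falls off the work surface, if the arm or the gripper's body presses on something with over 40 N, if the wrist force passes 120 N, or if a joint passes its speed limit or range.

## Robot

A 7-joint arm with a two-finger parallel gripper is mounted at the origin on the work surface. World frame = base frame: x ahead of the robot, y to its left, z up, the work surface at z = 0. Lengths are in mm, angles in rad, forces in N, time in s.
With the tool pointing down it reaches from about 425 to 875 mm from the base axis. Payload 8.4 kg.
Tool frame: the origin (TCP) lies at the very end of the fingers, on their centre line; the grasp point (between the pads) lies 19 mm behind it; z points along the fingers, y is the line along which they close (so a half turn about z gives the same grasp; the last joint's range is limited). The gripper opens to 85 mm and grips with 20 to 120 N. Pads are 22 mm wide; open, the fingers measure 114 mm over their backs; the gripper's body (76 mm by 85 mm) begins 54 mm behind the grasp point. The pads swing forward as they close: fully open they stand 13 mm farther back than shut.
Start: joints at [1.03, 0.333, 0.04, 1.465, -0.013, 1.343, -0.059], TCP at [277.893, -587.571, 231.308] pointing down, gripper open.
Joint ranges: [-2.58, 2.58], [-0.38, 2.09], [-1.3, 1.39], [0.25, 2.4], [-1.5, 4.64], [0.08, 2.09], [-2.65, 2.65]. Speed limits (rad/s): [2.22, 2.22, 2.79, 2.79, 3.14, 3.14, 3.14].

## Interface

Orientations are given as a unit quaternion [w, x, y, z].
In Python, from station import status, cams, r gives the robot as it stands. The module is installed in compiled form; this text tells all that it offers.
- The arm moves only by the tool nudge_tcp, called as name(argument=value, ...) on one line, values as JSON. Schema: {"type":"object","properties":{"ticks":{"type":"string"},"only":{"type":"string"},"quiet":{"type":"boolean"},"lines":{"type":"string"}},"required":["ticks"],"additionalProperties":false}. ticks is a string of 1 to 10 rows, parted by a bar, with the numbers parted by commas; each row has 7 numbers: dx, dy, dz in units of 100 mm, then a rotation vector rx, ry, rz in units of 0.2 rad, then the finger opening in mm; each row is the pose to reach, as a shift and turn from the pose commanded when the call began, along the tool's axes at that moment; what a row does not reach only later rows make up. A row lasts 1/8 s, in which the tool goes at most 62.5 mm and 0.188 rad, less where a joint would pass 70% of its speed; a pose out of reach is approached as far as the arm can. The fingers move at their own pace and stop on an object; the grip force is fixed at half the most. Time passes only in rows, so rows that do not move let the fingers close. The tool returns the time, the measured TCP pose, the force, the opening and the grip force at its end. only (a regular expression) keeps the lines of the reply that match it, lines (a string "A,B") keeps lines A to B, and quiet returns only ok. Input that does not fit is refused with a message, and nothing moves.
- status.state(): the state, without advancing time (a new reading comes with each control period).
- cams.capture(name): name is "scene" or "top" or "wrist"; returns the picture (420x560x3 uint8, red, green, blue); there is no depth.
- cams.calibration(name): a dict with "fovy" (degrees; the focal length in pixels is half the picture's height over the tangent of half this angle, whatever the lens; pixels are square), "cx", "cy" (the principal point, pixels), "pose" (4x4, takes a point from camera to world coordinates). Camera axes: x right, y down, z forward; pixel columns grow to the right and rows downward; lengths in mm; the calibration is good to about 2 mm. The wrist camera is an equidistant fisheye: a pixel r from the principal point sees the ray r / f radians off the axis. A picture is of the moment at which its call begins: read the wrist's pose just before it. calibration takes no time and is no camera call; for the wrist camera it gives the pose at the moment of the call.
- r.job_done(): hands the job in; it is judged then, once.
Trained networks look in the newest picture that a camera, given by its name, has taken for a name from the list of things; names that differ only in an ending like _2 or _b are one class to them, and where a whole thing is asked for, a point or a joint stands for the part that bears it (a point fixed in the world has none). Each returns a list of dicts, best first, with "confidence" (0 to 1); they miss things now and then, are a little off and sometimes report something else, mostly with a low value. They report only what shows in the picture. A call takes as long as a camera call. They do not tell look-alikes from the thing itself.
- cams.spot_in(camera, thing): "rect" ([left, top, width, height] in pixels, round what is visible of it).
- cams.trace(camera, thing): "region" (420x560 bool, what is visible of it) and "rect" ([left, top, width, height] in pixels, round what is visible of it).
The state is a dict: "clock": time; "qpos": joint angles; "qd": joint speeds; "effort": joint torques, N m; "tool_pos": TCP position; "tcp_rot": TCP orientation; "wrist_force": force on the tool from outside, world axes, zero at the start; "torque": the same for the moment, N m; "finger_gap": finger opening in mm; "gripper_force": force on a finger pad.
Only numpy, scipy, OpenCV 4.12 (cv2) and the standard library are available. Lean on these libraries where they do the work, as an engineer would, in place of code of your own. Each camera call takes 0.05 s, during which the arm holds its last target. There are 200 camera calls.

## Working session

There is one attempt and no reset: what is moved stays moved. The work goes in short steps, Python scripts to look and compute and a tool call to move; the robot and the scene stay as the last step left them, time stands still between calls to the robot, and variables do not carry over. Pictures are saved under pics/ and viewed, at most 10 in all, crops included, and the job is handed in when it is done.

```bash
mkdir -p pics
```

Run:
```python
from station import status,cams,r
import cv2,numpy as np
s=status.state();print(s)
ims=[]
for n in["scene","top"]:
    im=cams.capture(n);cv2.imwrite(f"pics/{n}0.png",im[:,:,::-1])
    c=cams.calibration(n);print(n,c)
    for t in["sleeve_b","cage","gate","bolt_knob","bolt","tie_cup","jar","driver","keeper_mouth","pin_foot","stile"]:
        try:print(n,t,[(d["rect"],round(d["confidence"],2)) for d in cams.spot_in(n,t)][:6])
        except Exception as e:print(t,e)
```

```text
{'clock': 0.0, 'qpos': array([ 1.02982668,  0.33391101,  0.03985885,  1.46623602, -0.01341997,
        1.34328052, -0.05851641]), 'qd': array([-4.67028447e-04,  4.20155931e-05, -8.31954700e-05,  1.52967442e-03,
        1.18682006e-03,  2.15984746e-04,  1.97612681e-04]), 'effort': array([-3.10280866e-04, -6.58553410e+01,  1.36497494e+00, -4.05569744e+01,
        1.65999419e-02,  1.25141395e-02,  3.96695754e-06]), 'tool_pos': array([ 277.70587747, -587.2105623 ,  230.43821919]), 'tcp_rot': array([-7.55356314e-04,  9.75706255e-01,  2.19081467e-01, -2.11986778e-04]), 'wrist_force': array([-0.869223  ,  0.47167856, -0.22053421]), 'torque': array([-0.02109581,  0.034426  , -0.00460825]), 'gripper_force': 0.0, 'finger_gap': 85.60202594170143}
scene {'fovy': 43.33564600849686, 'cx': 269.6221197844964, 'cy': 209.9257333189819, 'pose': array([[-7.82390834e-01,  5.42005159e-01, -3.06749068e-01,
         1.00641014e+03],
       [ 6.22725940e-01,  6.73899120e-01, -3.97583174e-01,
         5.42801781e+02],
       [-8.77420413e-03, -5.02086033e-01, -8.64773166e-01,
         1.35226413e+03],
       
[... 1336 characters left out ...]
     1.00000000e+00]])}
top sleeve_b [([183.0, 240.8, 10.2, 10.1], 0.62), ([206.7, 210.4, 9.6, 12.3], 0.61), ([159.7, 230.8, 10.9, 16.7], 0.5), ([180.1, 209.2, 12.6, 8.9], 0.47)]
top cage [([274.3, 136.6, 100.4, 126.9], 0.75)]
top gate [([279.4, 200.1, 89.3, 26.3], 0.93)]
top bolt_knob [([277.7, 200.0, 70.9, 13.3], 0.68)]
top bolt [([275.7, 197.4, 71.4, 17.0], 0.58)]
top tie_cup [([197.2, 154.8, 24.1, 32.4], 0.71)]
top jar [([143.5, 182.4, 23.4, 20.5], 0.7)]
top driver [([381.0, 247.2, 16.3, 57.8], 0.85)]
top keeper_mouth [([274.3, 135.2, 104.7, 128.1], 0.83), ([205.9, 212.6, 9.0, 10.0], 0.21)]
top pin_foot [([271.9, 135.1, 105.8, 129.6], 0.68)]
top stile [([278.2, 201.0, 87.3, 23.8], 0.66)]
```

Run:
```python
import cv2,numpy as np
a=cv2.imread("pics/scene0.png");b=cv2.imread("pics/top0.png")
cv2.imwrite("pics/v1.png",cv2.resize(a[95:395,110:430],None,fx=2,fy=2,interpolation=cv2.INTER_CUBIC)[:600])
cv2.imwrite("pics/v2.png",cv2.resize(b[120:320,135:400],None,fx=3,fy=3,interpolation=cv2.INTER_CUBIC)[:600])
```

```text
(no output)
```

View pics/v1.png

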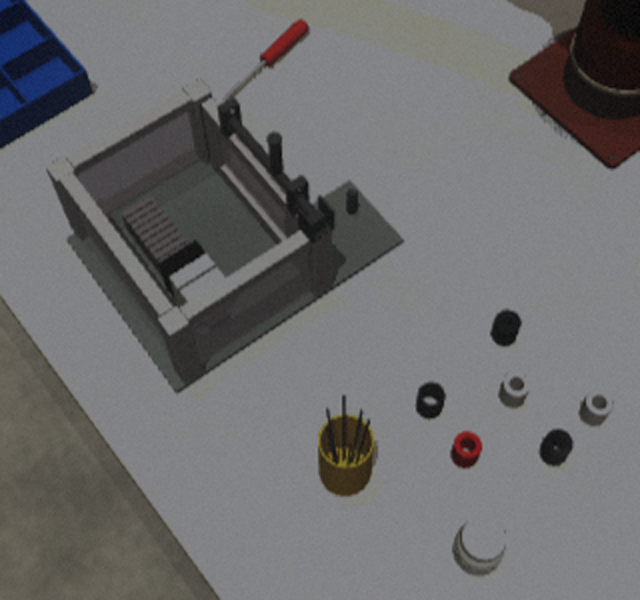

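View pics/v2.png

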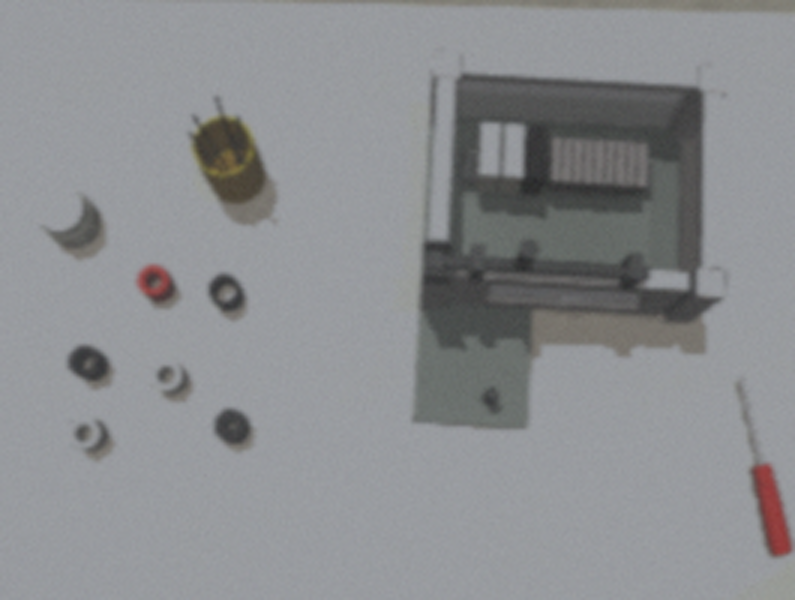

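In the top crop the black sleeves are at (227,294) with a wide bore, (88,362) with a medium bore and (232,427) with a narrow bore. The red one at (155,282) and the white ones at (172,380) and (90,435) are look-alikes. The pin is at (491,400) and the knob near (630,265). The medium sleeve, full-frame about (164,241), looks like sleeve_b; I'll confirm it with the wrist camera.

Create h.py:
```python
import numpy as np,cv2
from station import status,cams
from scipy.spatial.transform import Rotation as R
def ray(n,u,v,c=None):
    c=c or cams.calibration(n);f=210/np.tan(np.radians(c["fovy"]/2))
    x,y=(u-c["cx"]),(v-c["cy"])
    if n=="wrist":
        rr=np.hypot(x,y);th=rr/f
        d=np.array([np.sin(th)*x/max(rr,1e-9),np.sin(th)*y/max(rr,1e-9),np.cos(th)])
    else: d=np.array([x/f,y/f,1])
    P=np.array(c["pose"]);return P[:3,3],P[:3,:3]@d
def plane(n,u,v,z,c=None):
    o,d=ray(n,u,v,c);return o+d*(z-o[2])/d[2]
def proj(n,p,c=None):
    c=c or cams.calibration(n);f=210/np.tan(np.radians(c["fovy"]/2));P=np.array(c["pose"])
    q=P[:3,:3].T@(np.array(p)-P[:3,3])
    if n=="wrist":
        h=np.hypot(q[0],q[1]);k=f*np.arctan2(h,q[2])/h
    else:k=f/q[2]
    return np.array([c["cx"]+k*q[0],c["cy"]+k*q[1]])
def tool():
    s=status.state();q=s["tcp_rot"];return np.array(s["tool_pos"]),R.from_quat([q[1],q[2],q[3],q[0]]),s
def go(p):  # world shift to tool axes
    t,Rt,s=tool();print("shift",np.round(Rt.inv().apply(np.array(p)-t),1),"yaw",Rt.as_euler("ZYX"),"clk",s["clock"])
```

Run:
```python
from h import *
for u,v in[(210.7,218),(164.3,240.8),(212.3,262.3)]:print("sl",plane("top",u,v,40))
print("pin",plane("top",135+491/3,120+398/3,60))
for x,y in[(505,318),(430,390),(556,440)]:print("scene",plane("scene",110+x/2,95+y/2,45))
print("pin sc",plane("scene",110+352/2,95+190/2,60))
print("knob sc",plane("scene",110+274/2,95+138/2,276),"top",plane("top",135+633/3,120+262/3,270))
t,Rt,s=tool();c=cams.calibration("wrist");print(c["fovy"],c["cx"],c["cy"],Rt.inv().apply(np.array(c["pose"])[:3,3]-t));print(Rt.inv().as_matrix()@np.array(c["pose"])[:3,:3]);print(Rt.as_matrix())
```

```text
sl [576.03014761 220.1766713   40.        ]
sl [495.52139362 370.53520819  40.        ]
sl [427.46602793 207.72317825  40.        ]
pin [463.0782678  -75.82278478  60.        ]
scene [432.03011401 208.89909038  45.        ]
scene [580.8000403  223.18771549  45.        ]
scene [500.26453073 374.88195161  45.        ]
pin sc [469.68530113 -73.75171957  60.        ]
knob sc [586.33235128 -90.26877829 276.        ] top [ 572.16660932 -195.25372697  270.        ]
65.70646984690485 280.4276737313241 206.5407410864288 [  66.99151469   -0.86990147 -142.66006553]
[[-8.00233901e-04 -9.64558425e-01 -2.63868159e-01]
 [ 9.99999377e-01 -9.77209106e-04  5.39443157e-04]
 [-7.78178809e-04 -2.63867563e-01  9.64558606e-01]]
[[ 9.04014509e-01  4.27501775e-01 -5.51913963e-06]
 [ 4.27501775e-01 -9.04014509e-01  1.71925547e-05]
 [ 2.36046534e-06 -1.79017609e-05 -1.00000000e+00]]
```

The manual's scale: shifts go in units of 100 mm and turns go in units of 0.2 rad. Converting my numbers, -350 mm is -3.5, 350 mm is 3.5.

nudge_tcp(ticks="0.4,-0.4,-0.1,0,0,0,85 | 0.8,-0.8,-0.2,0,0,0,85 | 1.2,-1.2,-0.3,0,0,0,85 | 1.6,-1.6,-0.4,0,0,0,85 | 2,-2,-0.5,0,0,0,85 | 2.4,-2.4,-0.6,0,0,0,85 | 2.8,-2.8,-0.6,0,0,0,85 | 3.2,-3.2,-0.6,0,0,0,85 | 3.5,-3.5,-0.6,0,0,0,85 | 3.5,-3.5,-0.6,0,0,0,85")

```text
clock: 2.45
tool_pos: [445.6, -118.1, 291.7]
tcp_rot: [0.0, 0.975, 0.222, 0.0]
wrist_force: [0.4, -0.7, 0.1]
finger_gap: 84.7
gripper_force: 0.0
```

Run:
```python
from h import *
im=cams.capture("wrist");c=cams.calibration("wrist");np.savez("w1",im=im,pose=c["pose"])
t,_,_=tool();print(t)
cv2.imwrite("pics/w1.png",im[:,:,::-1])
for p in[(466,-75,60),(586,-90,276)]:print(proj("wrist",p,c))
for t in["bolt","bolt_knob","gate"]:print(t,[(d["rect"],d["confidence"]) for d in cams.spot_in("wrist",t)])
```

```text
[ 444.96738511 -120.39377455  291.54685092]
[253.06968185 144.59916856]
[348.22143307 -18.54404532]
bolt [([252.5, 0.4, 210.6, 114.0], 0.81)]
bolt_knob [([255.7, 1.2, 208.7, 114.7], 0.62)]
gate [([251.8, 0.0, 234.5, 153.3], 0.68)]
```

View pics/w1.png

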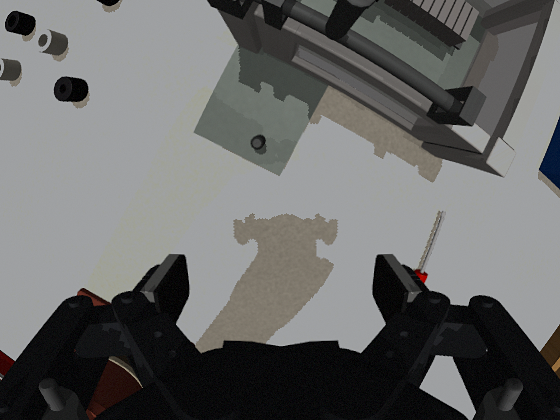

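The wrist view shows the pin at (258,143) and apron corners at (194,131) and (280,175). The bolt and knob are at the top edge. I'll work out the cage pose and move on to the sleeve.

Run:
```python
from h import *
d=np.load("w1.npz");c=cams.calibration("wrist");c["pose"]=d["pose"]
g=cv2.cvtColor(d["im"],cv2.COLOR_RGB2GRAY)
A=plane("wrist",194,131.5,8,c);B=plane("wrist",280,175,8,c);print(A,B,np.linalg.norm(A-B))
e=(A-B)/np.linalg.norm(A-B);yaw=np.arctan2(-e[0],e[1]);print("cage yaw",yaw)
ex=np.array([e[1],-e[0],0])
print("origin",B-20*e+145*ex,"pin from corner",B+45*e+30*ex)
print("pin top",plane("wrist",257,141,60,c))
```

```text
[444.11694309   6.95522541   8.        ] [ 438.98103886 -122.12344709    8.        ] 129.180808199818
cage yaw -0.039767967762315753
origin [ 583.07124612 -147.8724698     8.        ] pin from corner [470.74640651 -78.35175055   8.        ]
pin top [471.68902053 -77.36066676  60.        ]
```

nudge_tcp(ticks="0.25,-0.42,0.06,0,0,0,85 | 0.51,-0.84,0.12,0,0,0,85 | 0.77,-1.26,0.18,0,0,0,85 | 1.02,-1.68,0.24,0,0,0,85 | 1.28,-2.1,0.3,0,0,0,85 | 1.54,-2.52,0.36,0,0,0,85 | 1.8,-2.94,0.42,0,0,0,85 | 2.06,-3.36,0.48,0,0,0,85 | 2.31,-3.78,0.54,0,0,0,85 | 2.57,-4.23,0.6,0,0,0,85")

```text
clock: 3.9
tool_pos: [497.8, 370.4, 230.7]
tcp_rot: [0.0, 0.976, 0.217, 0.0]
wrist_force: [0.4, -0.2, 0.7]
finger_gap: 84.8
gripper_force: 0.0
```

nudge_tcp(ticks="0,0,0,0,0,0,85 | 0,0,0,0,0,0,85")

```text
clock: 4.15
tool_pos: [496.9, 369.4, 230.8]
tcp_rot: [0.0, 0.976, 0.218, -0.0]
wrist_force: [0.6, -0.4, 0.3]
finger_gap: 84.8
gripper_force: 0.0
```

Run:
```python
from h import *
c=cams.calibration("wrist");im=cams.capture("wrist");np.savez("w2",im=im,pose=c["pose"])
print(tool()[0])
ds=cams.trace("wrist","sleeve_b")
for d in ds:
    m=d["region"];print(np.round(d["rect"]),round(d["confidence"],2),m.sum(),im[m].mean(0).round(),plane("wrist",d["rect"][0]+d["rect"][2]/2,d["rect"][1]+d["rect"][3]/2,25,c).round())
u,v=np.round(proj("wrist",(497,372,45),c)).astype(int);print(u,v)
cv2.imwrite("pics/w2.png",im[:,:,::-1])
```

```text
[497.18443616 368.94213419 231.16202038]
[260. 159.  35.  41.] 0.96 1021 [34. 33. 33.] [497. 374.  25.]
[330. 201.  32.  43.] 0.88 1099 [104. 103.  99.] [485. 282.  25.]
[406. 149.  39.  41.] 0.82 1135 [19. 18. 18.] [583. 224.  25.]
[356. 259.  18.  44.] 0.75 501 [13. 13. 13.] [429. 222.  25.]
[237. 220.  30.  40.] 0.75 1115 [85. 83. 77.] [421. 370.  25.]
[353. 116.  37.  33.] 0.71 1102 [111.  20.  16.] [589. 303.  25.]
279 184
```

View pics/w2.png

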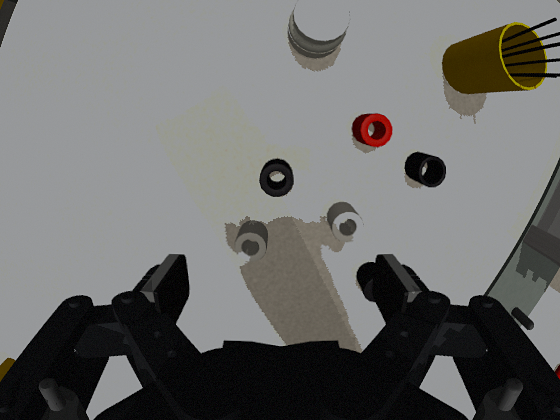

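Candidates: black at (277,178), bore about half the outer diameter; black at (426,169), wide bore; black at (372,282), narrow bore in the earlier views. The red at (372,130) and whites at (252,240) and (344,222) are look-alikes. The description (19/36 = 0.53) should fit (277,178); I'll confirm in a crop.

Run:
```python
from h import *
d=np.load("w2.npz");c=cams.calibration("wrist");c["pose"]=d["pose"];im=d["im"]
cv2.imwrite("pics/w2c.png",np.hstack([cv2.resize(im[y-35:y+35,x-35:x+35,::-1],None,fx=5.7,fy=5.7,interpolation=cv2.INTER_CUBIC) for x,y in[(277,178),(426,169)]]))
g=im.max(2)
for x,y in[(277,178),(426,169)]:
    k=g[y-30:y+30,x-30:x+30]
    b=(k<50).astype(np.uint8)
    cs,h=cv2.findContours(b,cv2.RETR_CCOMP,cv2.CHAIN_APPROX_NONE)
    for q,hh in zip(cs,h[0]):
        if len(q)>12:
            e=cv2.fitEllipse(q);u,v=e[0][0]+x-30,e[0][1]+y-30
            print("hole" if hh[3]>=0 else "outer",np.round((u,v)),np.round(e[1],1),"@45",plane("wrist",u,v,45,c).round(1),"@0",plane("wrist",u,v,0,c).round(1))
s=np.linalg.norm(plane("wrist",277,178,45,c)-plane("wrist",278,178,45,c));print("mm/px",s)
```

```text
outer [276. 178.] [32.6 37.1] @45 [501.6 377.1  45. ] @0 [494.  374.2   0. ]
hole [276. 176.] [12.  16.3] @45 [503.4 377.8  45. ] @0 [496.  374.9   0. ]
outer [425. 169.] [30.4 42.9] @45 [581.6 235.2  45. ] @0 [584.9 212.8   0. ]
hole [424. 169.] [ 5.4 14.5] @45 [581.2 236.7  45. ] @0 [584.4 214.5   0. ]
mm/px 1.0252946816569246
```

View pics/w2c.png

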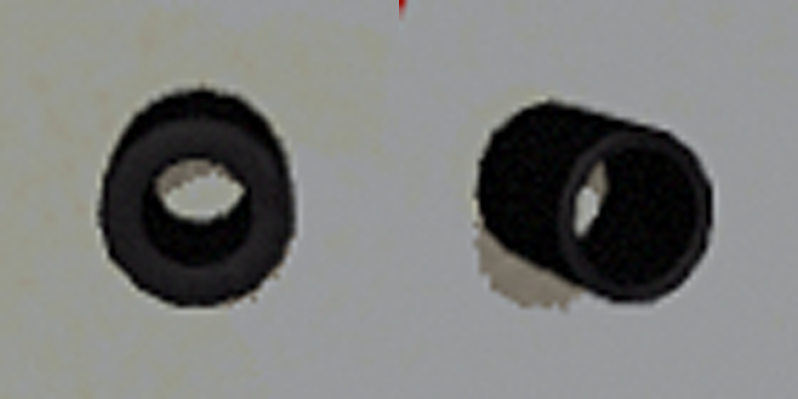

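The left crop, (277,178), has a bore/outer ratio of about 0.57, which fits 19/36. The right one has a wide 27 mm bore. The target is sleeve_b at (277,178).

Run:
```python
from h import *
d=np.load("w2.npz");c=cams.calibration("wrist");c["pose"]=d["pose"]
p=plane("wrist",276.6,180.4,45,c);print(p)
p[2]=11;go(p)
```

```text
[499.3401787  375.52334576  45.        ]
shift [  4.7  -5.4 220.4] yaw [ 4.38981102e-01 -1.11304491e-04  3.14052823e+00] clk 4.25
```

nudge_tcp(ticks="0.02,-0.03,0.4,0,0,0,60 | 0.05,-0.05,0.9,0,0,0,60 | 0.05,-0.05,1.3,0,0,0,60 | 0.05,-0.05,1.5,0,0,0,60 | 0.05,-0.05,1.5,0,0,0,60")

```text
clock: 4.88
tool_pos: [498.7, 376.2, 80.9]
tcp_rot: [0.0, 0.976, 0.218, -0.001]
wrist_force: [0.6, 0.2, 0.1]
finger_gap: 59.6
gripper_force: 0.0
```

Run:
```python
from h import *
c=cams.calibration("wrist");im=cams.capture("wrist");np.savez("w3",im=im,pose=c["pose"]);print(tool()[0])
for d in cams.trace("wrist","sleeve_b"):
    m=d["region"]; print(d["rect"],d["confidence"],im[m].mean(0).round())
print(proj("wrist",(499.3,375.5,45),c),proj("wrist",(499.3,375.5,0),c))
cv2.imwrite("pics/w3.png",im[:,:,::-1])
```

```text
[499.14224084 377.11366904  82.32312963]
[404.0, 121.8, 72.4, 55.6] 0.82 [109.   9.   7.]
[395.4, 343.9, 42.5, 46.6] 0.81 [12. 12. 13.]
[215.2, 280.3, 54.6, 61.6] 0.69 [81. 79. 73.]
[472.7, 178.4, 66.3, 59.6] 0.68 [11. 11. 12.]
[375.4, 254.2, 43.5, 42.7] 0.64 [103. 101.  97.]
[253.9, 192.7, 58.5, 69.4] 0.56 [18. 17. 18.]
[283.17690962 235.92354218] [282.58300237 213.88945421]
```

View pics/w3.png

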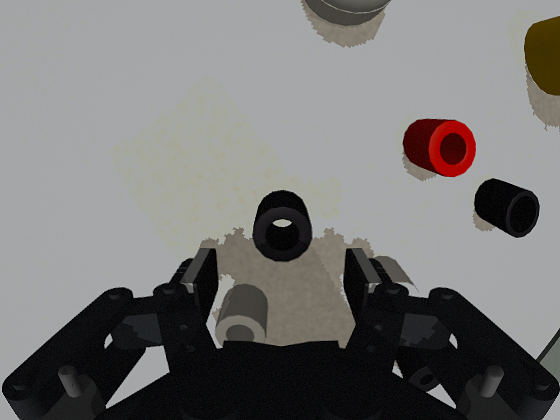

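The sleeve's top face is at about (283,233), roughly midway between the pads at x 215 and 345. The white at (240,315) stands behind the finger plane. I'll descend with a small +x correction.

Run:
```python
from h import *
d=np.load("w3.npz");c=cams.calibration("wrist");c["pose"]=d["pose"]
p=plane("wrist",283,233.3,45,c);print(p);p[2]=11;go(p)
```

```text
[500.73622171 376.29456812  45.        ]
shift [ 0.4  1.9 72.1] yaw [ 4.41176968e-01 -2.17946697e-03 -3.14124181e+00] clk 4.975
```

nudge_tcp(ticks="0.01,0,0.3,0,0,0,60 | 0.01,0,0.6,0,0,0,60 | 0.01,0,0.7,0,0,0,60 | 0.01,0,0.7,0,0,0,60 | 0.01,0,0.7,0,0,0,20 | 0.01,0,0.7,0,0,0,20 | 0.01,0,0.7,0,0,0,20 | 0.01,0,0.7,0,0,0,20 | 0.01,0,0.7,0,0,0,20 | 0.01,0,0.7,0,0,0,20")

```text
clock: 6.22
tool_pos: [500.3, 378.6, 13.1]
tcp_rot: [-0.0, 0.976, 0.219, 0.001]
wrist_force: [-0.6, -1.2, 7.4]
finger_gap: 33.7
gripper_force: 60.0
```

Scaled: -150 mm is -1.5, -140 mm is -1.4.

nudge_tcp(ticks="0,0,-0.4,0,0,0,20 | 0,0,-0.9,0,0,0,20 | 0,0,-1.4,0,0,0,20 | 0,0,-1.5,0,0,0,20 | 0,0,-1.5,0,0,0,20 | 0,0,-1.5,0,0,0,20")

```text
clock: 6.98
tool_pos: [498.9, 377.1, 159.7]
tcp_rot: [0.001, 0.976, 0.219, -0.001]
wrist_force: [-0.4, -0.9, 0.2]
finger_gap: 33.6
gripper_force: 59.7
```

Run:
```python
from h import *
c=cams.calibration("wrist");im=cams.capture("wrist");np.savez("w4",im=im,pose=c["pose"]);t,Rt,s=tool();print(t,s["finger_gap"],s["wrist_force"])
for z in(5,34):print(z,proj("wrist",t+[0,0,z],c))
cv2.imwrite("pics/w4.png",cv2.resize(im[200:400,160:400,::-1],None,fx=3,fy=3,interpolation=cv2.INTER_CUBIC))
go([472,-77,160])
```

```text
[498.87644891 377.10276289 159.63968353] 33.89127235392143 [ 0.90698159 -0.62310174 -1.137872  ]
5 [282.09715057 266.92030487]
34 [282.54379493 299.4060097 ]
shift [-218.4  399.     0.4] yaw [4.41763388e-01 2.48864351e-03 3.14116819e+00] clk 7.025
```

View pics/w4.png

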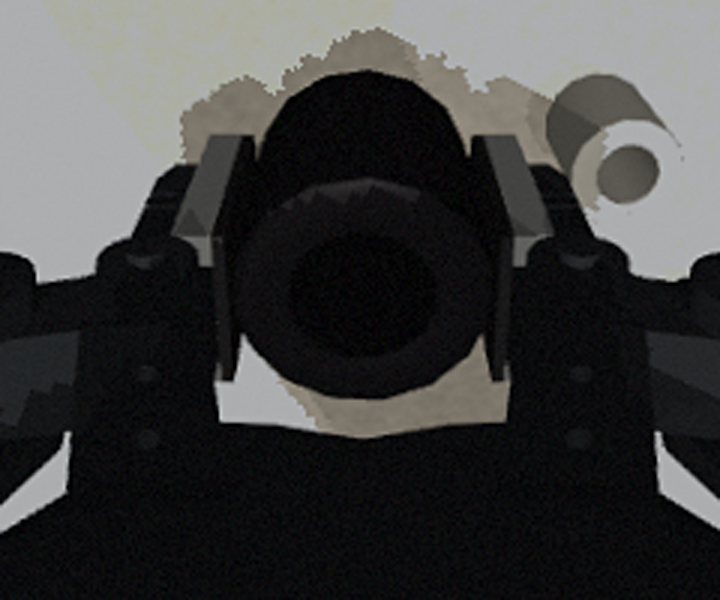

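The sleeve is held upright between the pads, with its top face centred at about (281.7,296.7) in the full frame. I'll carry it to just short of the pin and look again.

nudge_tcp(ticks="-0.15,0.2,0,0,0,0,20 | -0.45,0.65,0,0,0,0,20 | -0.75,1.12,0,0,0,0,20 | -1.07,1.6,0,0,0,0,20 | -1.4,2.08,0,0,0,0,20 | -1.72,2.56,0.05,0,0,0,20 | -2.04,3.04,0.1,0,0,0,20 | -2.36,3.52,0.15,0,0,0,20 | -2.6,3.88,0.2,0,0,0,20 | -2.68,3.99,0.2,0,0,0,20")

```text
clock: 8.28
tool_pos: [426.1, -100.0, 140.0]
tcp_rot: [-0.001, 0.976, 0.217, -0.001]
wrist_force: [-0.5, 0.7, -0.5]
finger_gap: 33.8
gripper_force: 59.8
```

nudge_tcp(ticks="0,0,0,0,0,0,20 | 0,0,0,0,0,0,20 | 0,0,0,0,0,0,20")

```text
clock: 8.65
tool_pos: [428.0, -96.1, 141.3]
tcp_rot: [-0.0, 0.975, 0.22, 0.0]
wrist_force: [1.3, -0.1, -0.3]
finger_gap: 33.5
gripper_force: 59.8
```

Run:
```python
from h import *
c=cams.calibration("wrist");im=cams.capture("wrist");np.savez("w5",im=im,pose=c["pose"]);t,Rt,s=tool();print(t,s["finger_gap"])
u,v=np.round(proj("wrist",(471.5,-77.5,60),c)).astype(int);print(u,v,proj("wrist",(471.5,-77.5,8),c))
d=np.load("w4.npz");c4=dict(c,pose=d["pose"])
t4=np.array([498.9,377.1,159.65])
print("sleeve in tool",Rt.inv().apply(plane("wrist",281.7,296.7,t4[2]+33,c4)-t4))
a=im[v-40:v+60,u-60:u+60,::-1]
b=im[200:350,190:370,::-1]
cv2.imwrite("pics/w5.png",np.hstack([cv2.resize(a,(480,400),interpolation=cv2.INTER_CUBIC),cv2.resize(b[:,:120],(320,400))]))
```

```text
[428.02952681 -96.3639846  141.36673054] 33.57344132126449
284 148 [283.38109595 142.95786008]
sleeve in tool [  0.62932487  -0.33674732 -32.9998716 ]
```

View pics/w5.png

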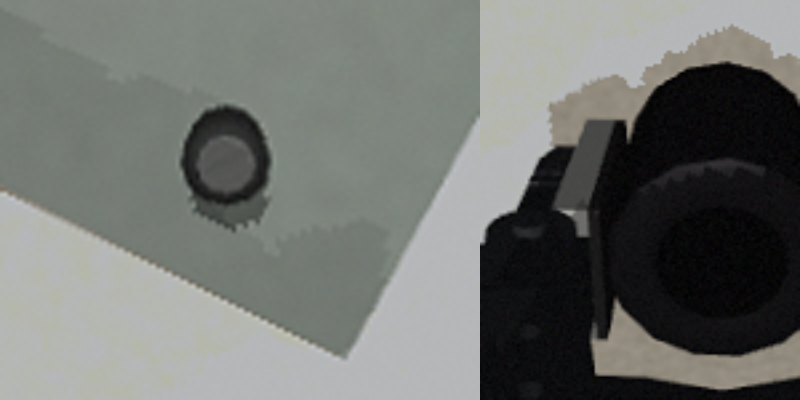

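The pin's top disc is at crop (226,163), which is full-frame (280.5,148.8). An apron corner is at full-frame (310.5,197.3).

Run:
```python
from h import *
d=np.load("w5.npz");c=cams.calibration("wrist");c["pose"]=d["pose"]
p=plane("wrist",280.5,148.75,60,c);print("pin",p)
K=plane("wrist",310.5,197.25,8,c);L=plane("wrist",224,155,8,c);e=L-K;print("corner",K,"yaw",np.arctan2(-e[0],e[1]))
t,Rt,s=tool();q=p-Rt.apply([.6,-.3,0]);q[2]=85;go(q)
```

```text
pin [470.16379086 -75.38755356  60.        ]
corner [ 438.98821031 -119.32627692    8.        ] yaw -0.02106998062481376
shift [46.5 -0.6 56.4] yaw [ 4.43752917e-01 -1.62959701e-04 -3.14151430e+00] clk 8.7
```

Scaled: 56 mm is 0.56, 45 mm is 0.45.

nudge_tcp(ticks="0.2,0,0,0,0,0,20 | 0.4,0,0.2,0,0,0,20 | 0.465,-0.005,0.45,0,0,0,20 | 0.465,-0.005,0.56,0,0,0,20 | 0.465,-0.005,0.56,0,0,0,20 | 0.465,-0.005,0.56,0,0,0,20 | 0.465,-0.005,0.56,0,0,0,20")

```text
clock: 9.57
tool_pos: [470.0, -77.4, 86.2]
tcp_rot: [0.0, 0.976, 0.219, 0.001]
wrist_force: [-0.8, -0.7, -1.0]
finger_gap: 33.7
gripper_force: 59.8
```

Run:
```python
from h import *
t,Rt,s=tool();q=np.array([470.2,-75.4,0])-Rt.apply([.6,-.3,0]);q[2]=66;go(q);print(t,s["wrist_force"])
```

```text
shift [ 0.5 -1.4 20.2] yaw [ 4.41362766e-01 -9.62912296e-04  3.14047916e+00] clk 9.575
[469.96365645 -77.41564693  86.19329873] [-0.76849393 -0.74698401 -0.96541014]
```

Scaled: -1 mm is -0.01, 26 mm is 0.26.

nudge_tcp(ticks="0,-0.01,0.05,0,0,0,20 | 0,-0.01,0.1,0,0,0,20 | 0,-0.01,0.15,0,0,0,20 | 0,-0.01,0.2,0,0,0,20 | 0,-0.01,0.23,0,0,0,20 | 0,-0.01,0.26,0,0,0,20 | 0,-0.01,0.26,0,0,0,20")

```text
clock: 10.45
tool_pos: [470.1, -75.9, 59.4]
tcp_rot: [0.0, 0.976, 0.219, 0.001]
wrist_force: [6.3, 2.0, -2.2]
finger_gap: 34.0
gripper_force: 59.8
```

It's on the pin, 13 mm down with little force. Continuing down.

Scaled: 6 mm is 0.06, 1 mm is 0.01.

nudge_tcp(ticks="0.006,0,0.06,0,0,0,20 | 0.01,0.003,0.12,0,0,0,20 | 0.01,0.003,0.18,0,0,0,20 | 0.01,0.003,0.24,0,0,0,20 | 0.01,0.003,0.3,0,0,0,20 | 0.01,0.003,0.34,0,0,0,20 | 0.01,0.003,0.34,0,0,0,20")

```text
clock: 11.32
tool_pos: [470.4, -75.9, 24.7]
tcp_rot: [-0.0, 0.976, 0.219, 0.0]
wrist_force: [7.3, 2.0, -4.9]
finger_gap: 33.7
gripper_force: 59.9
```

nudge_tcp(ticks="0.005,0,0.02,0,0,0,20 | 0.005,0,0.04,0,0,0,20 | 0.005,0,0.04,0,0,0,20")

```text
clock: 11.7
tool_pos: [470.4, -75.8, 21.0]
tcp_rot: [-0.0, 0.976, 0.219, -0.0]
wrist_force: [4.5, 1.6, 0.2]
finger_gap: 33.5
gripper_force: 60.4
```

nudge_tcp(ticks="0,0,0.01,0,0,0,20 | 0,0,0.02,0,0,0,20 | 0,0,0.02,0,0,0,20")

```text
clock: 12.08
tool_pos: [470.5, -75.8, 20.9]
tcp_rot: [0.0, 0.976, 0.219, -0.001]
wrist_force: [-8.6, 3.2, 30.8]
finger_gap: 33.7
gripper_force: 64.3
```

nudge_tcp(ticks="0,0,-0.02,0,0,0,60 | 0,0,-0.02,0,0,0,60 | 0,0,-0.02,0,0,0,60 | 0,0,-0.2,0,0,0,60 | 0,0,-0.6,0,0,0,60 | 0,0,-1.1,0,0,0,60 | -0.3,0,-1.6,0,0,0,60 | -0.6,0,-2,0,0,0,60 | -0.8,0,-2.4,0,0,0,60 | -0.8,0,-2.4,0,0,0,60")

```text
clock: 13.32
tool_pos: [398.8, -110.8, 263.3]
tcp_rot: [0.002, 0.976, 0.218, 0.002]
wrist_force: [0.8, -1.3, -0.6]
finger_gap: 60.3
gripper_force: 0.0
```

nudge_tcp(ticks="0,0,0,0,0,0,60 | 0,0,0,0,0,0,60")

```text
clock: 13.58
tool_pos: [398.0, -109.5, 258.4]
tcp_rot: [-0.001, 0.976, 0.22, -0.001]
wrist_force: [-0.1, -0.4, 0.1]
finger_gap: 59.7
gripper_force: 0.0
```

Run:
```python
from h import *
c=cams.calibration("wrist");im=cams.capture("wrist");np.savez("w6",im=im,pose=c["pose"]);t,Rt,s=tool();print(t)
ps=[(470.2,-75.4,z) for z in(53,8)]
for p in ps+[(582,-84,276)]:print(proj("wrist",p,c))
for n in["bolt_knob","bolt"]:print(n,[(d["rect"],d["confidence"]) for d in cams.spot_in("wrist",n)])
cv2.imwrite("pics/w6.png",im[:,:,::-1])
```

```text
[ 398.06725639 -109.52116062  258.39191387]
[281.35571606 107.54448252]
[281.27639802 108.89713309]
[ 405.47320127 -102.14581149]
bolt_knob [([415.3, 1.4, 107.1, 79.9], 0.72)]
bolt [([417.3, 0.0, 105.4, 80.5], 0.81)]
```

View pics/w6.png

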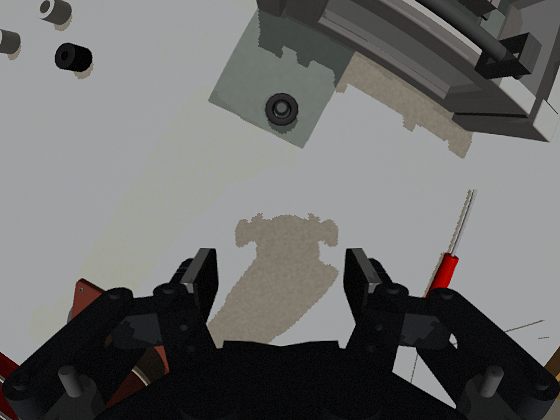

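The sleeve is seated on the pin at (282,108), with the pin tip showing through it. Now to view the knob from above with the yaw turned to face the gate.

Scaled: 107 mm is 1.07, -92 mm is -0.92, 0.45 rad is 2.25.

nudge_tcp(ticks="0,0,-0.4,0,0,0.5,60 | 0.2,0.06,-0.8,0,0,1,60 | 0.6,0.2,-0.92,0,0,1.5,60 | 1,0.32,-0.92,0,0,2.1,60 | 1.07,0.35,-0.92,0,0,2.25,60 | 1.07,0.35,-0.92,0,0,2.25,60 | 1.07,0.35,-0.92,0,0,2.25,60 | 1.07,0.35,-0.92,0,0,2.25,60")

```text
clock: 14.72
tool_pos: [509.6, -96.1, 351.5]
tcp_rot: [0.0, 1.0, -0.004, 0.0]
wrist_force: [-0.5, 0.5, 0.7]
finger_gap: 59.8
gripper_force: 0.0
```

Run:
```python
from h import *
c=cams.calibration("wrist");im=cams.capture("wrist");np.savez("w7",im=im,pose=c["pose"]);t,Rt,s=tool();print(t)
for p in [(585,-94,276),(585,-94,210)]:print(proj("wrist",p,c))
for n in["bolt_knob","bolt"]:print(n,[(d["rect"],d["confidence"]) for d in cams.spot_in("wrist",n)])
cv2.imwrite("pics/w7.png",im[:,:,::-1])
```

```text
[509.58338685 -96.086969   351.55531927]
[277.36463242 106.65560189]
[277.96983366 109.72432051]
bolt_knob [([177.6, 92.7, 222.1, 35.0], 0.7)]
bolt [([176.9, 93.4, 223.6, 34.0], 0.77)]
```

View pics/w7.png

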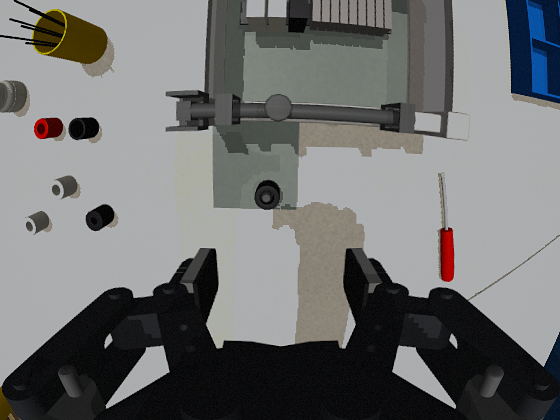

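The knob cap is at (278,107.5), right where predicted (277.4,106.7). Going in.

Run:
```python
from h import *
d=np.load("w7.npz");c=cams.calibration("wrist");c["pose"]=d["pose"]
p=plane("wrist",278,107.5,276,c);print(p)
A=plane("wrist",236,109,210,c);B=plane("wrist",390,115.5,210,c);print("rod",A,B,np.arctan2(-(A-B)[0],(A-B)[1]))
p[2]=236;go(p)
```

```text
[584.428081   -94.41457918 276.        ]
rod [586.48473405 -57.63781844 210.        ] [ 582.14552375 -194.26428378  210.        ] -0.03174898958388551
shift [ 74.6  -2.3 115.6] yaw [-8.37792116e-03 -3.76640098e-04  3.14108849e+00] clk 14.875
```

nudge_tcp(ticks="0.4,0,0.2,0,0,0,60 | 0.75,-0.01,0.5,0,0,0,60 | 0.75,-0.01,0.5,0,0,0,60")

```text
clock: 15.25
tool_pos: [585.1, -95.4, 297.9]
tcp_rot: [-0.001, 1.0, -0.004, -0.002]
wrist_force: [-0.4, 0.1, 0.4]
finger_gap: 60.4
gripper_force: 0.0
```

Scaled: 62 mm is 0.62, 55 mm is 0.55.

nudge_tcp(ticks="0,-0.01,0.3,0,0,0,60 | 0,-0.01,0.55,0,0,0,60 | 0,-0.01,0.62,0,0,0,60 | 0,-0.01,0.62,0,0,0,60 | 0,-0.01,0.62,0,0,0,5 | 0,-0.01,0.62,0,0,0,5 | 0,-0.01,0.62,0,0,0,5 | 0,-0.01,0.62,0,0,0,5 | 0,-0.01,0.62,0,0,0,5 | 0,-0.01,0.62,0,0,0,5")

```text
clock: 16.5
tool_pos: [585.5, -94.8, 240.2]
tcp_rot: [0.0, 1.0, -0.004, 0.001]
wrist_force: [-0.2, -1.0, 6.1]
finger_gap: 15.8
gripper_force: 58.2
```

nudge_tcp(ticks="0,0,-0.06,0,0,0,5 | 0,0,-0.12,0,0,0,5 | 0,0,-0.17,0,0,0,5 | 0,0,-0.17,0,0,0,5 | 0,0,-0.17,0,0,0,5")

```text
clock: 17.12
tool_pos: [585.0, -94.8, 256.2]
tcp_rot: [0.0, 1.0, -0.004, -0.0]
wrist_force: [1.7, -3.2, -1.9]
finger_gap: 16.2
gripper_force: 58.4
```

Scaled: 40 mm is 0.4, -1 mm is -0.01.

nudge_tcp(ticks="0,0.06,0,0,0,0,5 | 0,0.12,0,0,0,0,5 | 0,0.18,0,0,0,0,5 | -0.01,0.24,0,0,0,0,5 | -0.01,0.3,0,0,0,0,5 | -0.01,0.36,0,0,0,0,5 | -0.01,0.4,0,0,0,0,5 | -0.01,0.4,0,0,0,0,5")

```text
clock: 18.12
tool_pos: [583.6, -135.5, 256.3]
tcp_rot: [0.0, 1.0, -0.005, -0.0]
wrist_force: [1.6, -1.5, -2.0]
finger_gap: 15.6
gripper_force: 58.5
```

Scaled: -41 mm is -0.41, -27.5 mm is -0.275, -0.3 rad is -1.5.

nudge_tcp(ticks="-0.07,0,0,0,0,-0.25,5 | -0.14,0,0,0,0,-0.5,5 | -0.205,0.01,0,0,0,-0.75,5 | -0.275,0.02,0,0,0,-1,5 | -0.34,0.03,0,0,0,-1.25,5 | -0.41,0.05,0,0,0,-1.5,5 | -0.475,0.07,0,0,0,-1.75,5 | -0.475,0.07,0,0,0,-1.75,5")

```text
clock: 19.12
tool_pos: [536.1, -141.2, 256.5]
tcp_rot: [0.0, 0.985, 0.17, 0.0]
wrist_force: [2.0, 0.7, -2.3]
finger_gap: 16.0
gripper_force: 58.5
```

Scaled: -8 mm is -0.08, -6 mm is -0.06, -0.06 rad is -0.3.

nudge_tcp(ticks="-0.03,0,0,0,0,-0.1,5 | -0.06,0.001,0,0,0,-0.225,5 | -0.08,0.002,0,0,0,-0.3,5 | -0.08,0.002,0,0,0,-0.3,5")

```text
clock: 19.62
tool_pos: [528.5, -143.8, 256.3]
tcp_rot: [-0.0, 0.98, 0.2, -0.0]
wrist_force: [2.4, 2.0, -3.2]
finger_gap: 15.8
gripper_force: 58.5
```

nudge_tcp(ticks="-0.01,0,0,0,0,-0.025,5 | -0.02,0,0,0,0,-0.025,5 | -0.02,0,0,0,0,-0.025,5")

```text
clock: 20.0
tool_pos: [526.8, -144.7, 256.3]
tcp_rot: [-0.0, 0.979, 0.202, 0.0]
wrist_force: [1.8, 2.4, -2.9]
finger_gap: 15.7
gripper_force: 58.6
```

Scaled: -1 mm is -0.01.

nudge_tcp(ticks="-0.01,0,0,0,0,0,5 | -0.01,0,0,0,0,0,5")

```text
clock: 20.25
tool_pos: [526.5, -144.8, 256.6]
tcp_rot: [-0.0, 0.979, 0.202, 0.001]
wrist_force: [5.1, 3.3, -2.9]
finger_gap: 16.2
gripper_force: 58.6
```

nudge_tcp(ticks="-0.01,0,0,0,0,0,5 | -0.01,0,0,0,0,0,5")

```text
clock: 20.5
tool_pos: [526.5, -144.9, 257.0]
tcp_rot: [0.0, 0.979, 0.202, 0.002]
wrist_force: [9.5, 4.0, -2.6]
finger_gap: 16.1
gripper_force: 58.6
```

nudge_tcp(ticks="-0.01,0,0,0,0,0,5 | -0.01,0,0,0,0,0,5")

```text
clock: 20.75
tool_pos: [526.4, -144.9, 257.3]
tcp_rot: [0.0, 0.979, 0.203, 0.003]
wrist_force: [12.4, 4.9, -1.9]
finger_gap: 15.9
gripper_force: 58.6
```

Contact: motion stopped at about 0.418 rad and the force is rising. I'll check that it holds steady and that the bystanders haven't moved.

nudge_tcp(ticks="0,0,0,0,0,0,5 | 0,0,0,0,0,0,5 | 0,0,0,0,0,0,5 | 0,0,0,0,0,0,5 | 0,0,0,0,0,0,5 | 0,0,0,0,0,0,5 | 0,0,0,0,0,0,5 | 0,0,0,0,0,0,5")

```text
clock: 21.75
tool_pos: [526.4, -144.9, 257.3]
tcp_rot: [0.0, 0.979, 0.203, 0.003]
wrist_force: [12.2, 4.3, -1.9]
finger_gap: 15.7
gripper_force: 58.6
```

Run:
```python
from h import *
im=cams.capture("top")
for t in["tie_cup","jar","driver"]:print(t,[(d["rect"],d["confidence"]) for d in cams.spot_in("top",t)][:1])
im=cams.capture("wrist")
for d in cams.spot_in("wrist","sleeve_b"):
    q=d["rect"];print(np.round(q),plane("wrist",q[0]+q[2]/2,q[1]+q[3]/2,30).round())
print(proj("wrist",(470,-75.5,30)))
```

```text
tie_cup [([196.7, 157.6, 25.7, 30.9], 0.84)]
jar [([146.2, 181.7, 20.6, 22.7], 0.54)]
driver [([378.1, 243.5, 20.2, 58.4], 0.8)]
[ 11. 133.  35.  27.] [435. 206.  30.]
[ 2. 88. 22. 23.] [491. 261.  30.]
[34. 29. 32. 29.] [582. 220.  30.]
[ 2. 18. 35. 22.] [590. 296.  30.]
[208.42956169 199.47736678]
```

```bash
python3 -c "
from station import r;print(r.job_done())"
```

```text
the job is handed in; nothing more can be done
None
```

The job is handed in: sleeve_b is fully down on the stop pin and released, and the bolt was lifted and drawn 40 mm. The gate is held against the sleeve at about 0.418 rad, with the knob still gripped at about 13 N. The cup, jar and screwdriver showed no movement beyond detection noise, and the final contact rests on force and angle because the sleeve was not detected in the last wrist picture.

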